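# Put the inspection lamp back on charge

### The job

Put the inspection lamp back on charge in its cradle, lens upwards: tuck its foot into the contact shoe, push it in against the sprung contacts and press it down until the spring clip snaps over its waist and it lies fully home and level. Do not force it, and leave the other things on the bench where they are; let go of the lamp when it is in.

Things in the scene. Friction and masses are not known exactly. Their poses are not given: they have to be found in the camera images.
- lamp_center (a point): Centre (half-way along and up) of the LED inspection lamp: a flat black and grey bar, 200 mm long, 26 mm thick, about 0.24 kg, lying lens up on the bench; mass centre some 16 mm from here towards the foot. x axis: along the lamp to its foot; y: across; z: up out of the white lens side. Along x: head -100 to -10 mm, waist -10 to +17, rubber handle +17 to +82 (46 mm wide), foot +82 to +100.
- lamp_head (a point): Centre of the lamp's head, 55 mm from lamp_center towards -x; same axes. The head is 90 mm long and 48 mm wide with flat sides, good to grip; white lens on top. A flat wire hook stands 5 mm out of its end.
- lamp_waist (a point): Centre of the lamp's waist, +3.5 mm along x from lamp_center; same axes. The grey waist is 27 mm long, 32 mm wide, between the wider head and handle, its top level with theirs. Along each side runs a wedge-shaped rail that grows to 40 mm overall width 19 mm above the underside; the clip's lips snap over these rails.
- lamp_foot (a point): Middle of the lamp's foot end face, +100 mm along x from lamp_center; same axes. The foot is 18 mm long, 26 mm wide, 14 mm thick at mid-thickness of the lamp, two brass contacts on its end.
- cradle: Black charging cradle on four soft rubber buffers on a plate screwed to the bench: it gives 1 mm per 3 N pushed down (10 mm at most) or along x (5 mm at most). Origin: middle of its underside, 16 mm above the bench; base 160 x 76 x 8 mm. x axis: to the contact shoe, the closed block at one end; z up. A rubber rest at x = +8 to +30 mm and the clip's floor, tops at z = 19 mm, carry the lamp.
- shoe_mouth (a point): Middle of the mouth of the contact shoe (block 45 long, 64 wide, top at z = 52 mm), at cradle x = +35, z = 32 mm. Its pocket opens towards -x: 32 mm wide, from z = 17 to 44 mm; the roof is a hood, so the lamp cannot be laid in flat. The foot goes in with the lamp tilted head up 20 to 25 deg, slid along its own length, foot end about 4 mm below seated height; then swing the lamp down level.
- contact_plate (a point): In the shoe: where the upright sprung contact plate stops when pushed fully back, cradle x = +50, z = 32 mm. Free, it stands 8 mm further out (x = +42); it yields at 2 N rising to 7 N, then is solid. While the lamp goes into the clip its foot must hold the plate back by 4 to 8 mm (7 is right); else the handle's edge stands on the jaws. The cradle itself gives meanwhile: go by feel.
- clip (a point): Middle of the spring clip, cradle x = -48, z = 32 mm: two upright steel jaws, 22 mm long in x, lips at z = 41 mm, 36 mm apart; flared tops at z = 49 mm. Each jaw yields 4 mm at most, so only the waist can enter. The rails pass the lips with about 16 N straight down at the clip; short of that the lamp stays standing some 5 mm too high. With the snap the force drops and it is home.
- seat (a point): Where lamp_center is when seated: cradle x = -52 (2 mm either way), y = 0, z = 32 mm; cradle axes. The seated lamp is level, lens up, x axis along the cradle's x, its top at z = 45 mm; the head overhangs the base plate.
- tape: Bystander: roll of grey tape, 110 mm across, 48 mm high. Origin: centre of its underside.
- mug: Bystander: white mug, 80 mm across, 95 mm high. Origin: centre of its underside.
- cassette: Bystander: steel sprocket cassette lying flat, 112 mm across, 38 mm high. Origin: centre of its underside.
- spanner: Bystander: steel spanner 210 mm long, lying along its x. Origin: on the bench below its middle.
- minipump: Bystander: aluminium and black mini pump, 196 mm long, 30 mm high, lying along its x. Origin: on the bench below its middle.
- tray: Bystander: open grey tray with small parts, 130 x 100 x 30 mm. Origin: centre of its underside.
- stem: Bystander: black handlebar stem, 133 mm long, 42 mm high, lying along its x. Origin: on the bench below its middle.
Not all that is in view belongs to the job. Leave any pink look-alike of the part that bears cradle alone.

How it is judged:
By the outcome, as a careful person would: the job done as asked, in the order asked, and still so for the second after the job is handed in, with the robot touching nothing.
It also fails if it takes over 51 s, if anything falls off the work surface, if the arm or the gripper's body presses on something with over 40 N, if the wrist force passes 120 N, or if a joint passes its speed limit or range.

### The arm

A 7-joint arm with a two-finger parallel gripper is mounted at the origin on the work surface. World frame = base frame: x ahead of the robot, y to its left, z up, the work surface at z = 0. Lengths are in m, angles in rad, forces in N, time in s.
With the tool pointing down it reaches from about 0.425 to 0.95 m from the base axis. Payload 4.7 kg.
Tool frame: the origin (TCP) lies between the finger pads; the fingertips stand 25 mm ahead of it and the grasp point (between the pads) lies 6 mm ahead of it; z points along the fingers, y is the line along which they close (so a half turn about z gives the same grasp; the last joint's range is limited). The gripper opens to 85 mm and grips with 20 to 120 N. Pads are 22 mm wide; open, the fingers measure 114 mm over their backs; the gripper's body (76 mm by 85 mm) begins 54 mm behind the grasp point. The pads swing forward as they close: fully open they stand 13 mm farther back than shut.
Start: joints at [-1.181, 0.469, -0.049, 1.532, 0.024, 1.141, -0.082], TCP at [0.274, 0.617, 0.256] pointing down, gripper open.
Joint ranges: [-2.59, 2.59], [-0.33, 1.99], [-1.39, 1.29], [0.1, 2.45], [-1.04, 4.18], [0.21, 1.99], [-2.66, 2.66]. Speed limits (rad/s): [2.57, 2.57, 3.14, 3.14, 3.14, 3.14, 3.14].

### API

Orientations are given as a 3x3 rotation matrix whose columns are the frame's x, y, z axes.
In Python, from rig import * gives the robot as it stands. Calls block until the motion is done:
- movep(position, orientation): joint-space move of the TCP to a pose.
- move_l(position, attitude=None, feed=0.15, until_force=None): straight line of the TCP; attitude=None keeps the orientation; feed is the mean speed in m/s. With until_force (N) it stops when the force on the tool has changed by that much, and returns True; else False.
- move_joints(angles): joint-space move.
- command_gripper(opening, newtons=None): finger opening in m; newtons is the grip in N (None keeps the last); returns when the fingers have stopped.
- sleep(seconds).
- inverse_kinematics(position, orientation): joint angles nearest the present ones, or None.
- sense(): the state.
- camera(name): name is "scene" or "top"; returns (picture, depth): 480x640x3 uint8, red, green, blue; 480x640 float32, m along the optical axis (not along the pixel's ray), 0 where there is no reading.
- camera_params(name): a dict with "K" (3x3 intrinsics, pixels), "dist" ([k1, k2, p1, p2, k3] as OpenCV has them; the pictures are not rectified), "position" and "rotation" of the camera in the world. Camera axes: x right, y down, z forward; pixel columns grow to the right and rows downward; lengths in m; the calibration is good to about 2 mm. A picture is of the moment at which its call begins. camera_params takes no time and is no camera call.
A pose or a line that the arm cannot do raises Unreachable and nothing moves.
- finish_job(): hands the job in; it is judged then, once.
The state is a dict: "time_s": time; "joint_pos": joint angles; "qd": joint speeds; "joint_efforts": joint torques, N m; "position": TCP position; "tcp_rot": TCP orientation; "wrist_force": force on the tool from outside, world axes, zero at the start; "ft_torque": the same for the moment, N m; "finger_gap": finger opening in m; "gripper_force": force on a finger pad.
Only numpy, scipy, OpenCV 4.12 (cv2) and the standard library are available. Lean on these libraries where they do the work, as an engineer would, in place of code of your own. Each camera call takes 0.05 s, during which the arm holds its last target. There are 200 camera calls.

## Working session

There is one attempt and no reset: what is moved stays moved. The work goes in short steps, each a Python script; the robot and the scene stay as the last script left them, time stands still between calls to the robot, and variables do not carry over. Pictures are saved under pics/ and viewed, at most 10 in all, crops included, and the job is handed in when it is done.

```bash
mkdir -p pics; ls; python3 - <<'E'
from rig import *
import cv2,numpy as np
for n in("scene","top"):
    p,d=camera(n); cv2.imwrite(f"pics/{n}0.png",p[...,::-1]); np.savez(f"{n}0.npz",p=p,d=d)
    c=camera_params(n); print(n,{k:np.round(v,3).tolist() for k,v in c.items()})
s=sense();print(s)
E
```

```text
pics
scene {'K': [[560.526, 0.0, 308.581], [0.0, 560.526, 244.651], [0.0, 0.0, 1.0]], 'dist': [0.021, 0.0, 0.0, 0.0, 0.0], 'position': [1.474, -0.221, 0.824], 'rotation': [[0.281, 0.605, -0.745], [0.96, -0.16, 0.232], [0.021, -0.78, -0.625]]}
top {'K': [[474.457, 0.0, 318.148], [0.0, 474.457, 238.718], [0.0, 0.0, 1.0]], 'dist': [-0.092, 0.0, 0.0, 0.0, 0.0], 'position': [0.458, 0.051, 1.153], 'rotation': [[0.02, -0.997, 0.074], [-1.0, -0.021, -0.011], [0.013, -0.074, -0.997]]}
{'time_s': 0.1, 'joint_pos': array([-1.18091899,  0.46933822, -0.04858247,  1.53357674,  0.02408574,
        1.14101295, -0.0823186 ]), 'qd': array([-0.00126913, -0.00238417,  0.00062847, -0.00315126,  0.00090895,
       -0.00172611,  0.00091634]), 'joint_efforts': array([ 3.47982104e-04, -5.11513531e+01, -4.72041825e-02, -2.38393754e+01,
        1.07240968e-02,  4.36170929e-03, -5.17396259e-07]), 'position': array([0.27427651, 0.61623127, 0.25538054]), 'tcp_rot': array([[-9.13584138e-01,  4.06649216e-01, -6.61564039e-04],
       [ 4.06649750e-01,  9.13582703e-01, -1.62050791e-03],
       [-5.45848067e-05, -1.74949517e-03, -9.99998468e-01]]), 'wrist_force': array([ 0.11349893,  0.75140493, -0.8376435 ]), 'ft_torque': array([0.00691506, 0.05407165, 0.02198494]), 'gripper_force': 0.0, 'finger_gap': 0.08511434774032231}
```

View pics/top0.png

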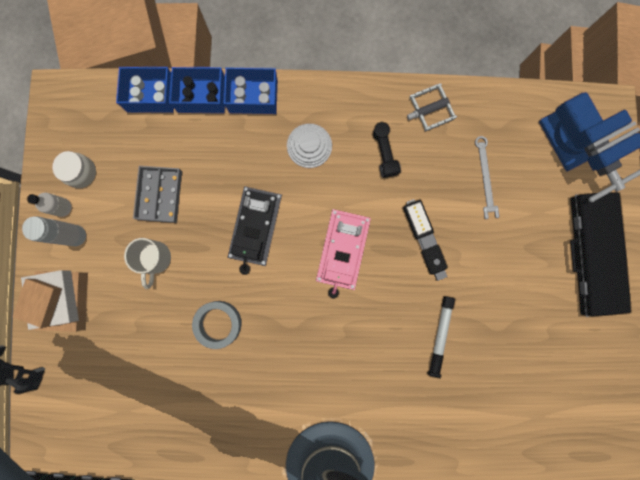

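View pics/scene0.png

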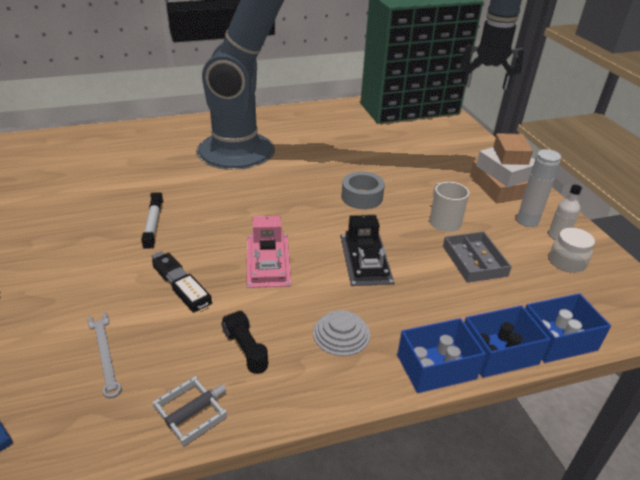

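The top view shows two cradles: black at (255,226) and a pink look-alike at (344,250). The black one fits the description. The lamp is at (425,240), head at (418,218), foot at (440,272). I'll measure both now, with an enlarged crop to confirm.

```bash
cat > h.py <<'E'
from rig import *
import cv2,numpy as np
np.set_printoptions(precision=4,suppress=True)
def cloud(n,d):
    c=camera_params(n); v,u=np.mgrid[0:480,0:640]
    uv=np.stack([u,v],-1).reshape(-1,1,2).astype(float)
    r=cv2.undistortPoints(uv,np.array(c["K"]),np.array(c["dist"])).reshape(480,640,2)
    P=np.dstack([r,np.ones((480,640))])*d[...,None]
    W=P@np.array(c["rotation"]).T+np.array(c["position"]); W[d==0]=np.nan
    return W
def rect(P):
    (c,s,a)=cv2.minAreaRect((P[:,:2]*1000).astype(np.float32)); return np.array(c),np.array(s),a
E
python3 - <<'E'
from h import *
for n in("top","scene"):
    f=np.load(n+"0.npz"); W=cloud(n,f["d"]); p=f["p"].astype(int)
    if n=="top": Wt=W
    bench=W[260:300,480:540] if n=="top" else W[260:300,20:100]
    print(n,"bench z",np.nanmedian(bench[...,2]))
    if n=="top":
        print("cr",W[226,255],"lamp head",W[218,418],"foot",W[272,440])
        c0=W[226,255];l0=W[242,427]
    def near(c,r): return np.hypot(W[...,0]-c[0],W[...,1]-c[1])<r
    L=W[near(l0,.13)&(W[...,2]>.014)&(W[...,2]<.04)]
    # keep largest component
    def comp(m):
        k,lab,st,_=cv2.connectedComponentsWithStats(m.astype(np.uint8)); return lab==1+np.argmax(st[1:,4])
    m=comp(near(l0,.13)&(W[...,2]>.010)&(W[...,2]<.045)); print("lamp",*rect(W[m]),"z",np.percentile(W[m][:,2],[10,50,90]))
    hm=m&(p.min(-1)>150); print(" lens",*rect(W[hm]),W[hm].mean(0))
    m=near(c0,.12)&(p.max(-1)<90); 
    for lo,hi,nm in((.018,.030,"base"),(.060,.075,"shoe"),(.030,.060,"mid")):
        mm=comp(m&(W[...,2]>lo)&(W[...,2]<hi)); print(nm,*rect(W[mm]),np.nanmedian(W[mm],0),mm.sum())
    mm=comp(near(c0,.12)&(p.max(-1)>=120)&(W[...,2]>.03)&(W[...,2]<.08)); print("clip",*rect(W[mm]),np.nanmedian(W[mm],0),mm.sum())
    mm=comp(near(c0,.12)&(W[...,2]>.008)&(W[...,2]<.08)); print("all",*rect(W[mm]),mm.sum())
t=np.load("top0.npz")["p"];s=np.load("scene0.npz")["p"]
a=cv2.resize(t[175:285,220:380],(800,550),interpolation=cv2.INTER_CUBIC)
cv2.imwrite("pics/crop_t.png",a[...,::-1])
a=cv2.resize(s[200:320,140:400],(800,369),interpolation=cv2.INTER_CUBIC)
b=cv2.resize(t[190:285,390:550],(390,231),interpolation=cv2.INTER_CUBIC)
o=np.zeros((600,800,3),np.uint8);o[:369]=a;o[369:,:390]=b
cv2.imwrite("pics/crop_s.png",o[...,::-1])
E
```

```text
top bench z 0.0008668114303925778
cr [0.569  0.19   0.0255] lamp head [ 0.5965 -0.2002  0.0282] foot [ 0.468  -0.256   0.0209]
lamp [ 547.1925 -222.0609] [206.5822  50.3011] 22.495271682739258 z [0.0208 0.0264 0.0295]
 lens [ 596.657  -202.0408] [70.2811 35.2632] 21.91779136657715 [ 0.5965 -0.202   0.0276]
base [572.9846 193.7056] [ 76.3167 160.2039] 78.5286636352539 [0.5867 0.1814 0.0245] 1039
shoe [516.4814 205.3623] [65.1356 44.9814] 78.77088165283203 [0.5164 0.2042 0.0684] 551
mid [554.1874 197.7088] [36.5536 21.8896] 78.8324203491211 [0.5538 0.1978 0.0353] 146
clip [617.9465 178.9276] [39.971  19.3931] 79.37664794921875 [0.6185 0.1784 0.0363] 97
all [561.3188 199.3518] [ 87.5057 193.2398] 77.143310546875 2193
scene bench z -0.0008582573235507152
lamp [ 548.9178 -222.4779] [208.4605  48.2837] 22.648174285888672 z [0.0169 0.0245 0.0271]
 lens [ 597.824  -200.6166] [71.0516 34.7793] 22.822641372680664 [ 0.5986 -0.2011  0.0259]
base [576.0286 194.4685] [ 76.7176 157.7424] 78.22444152832031 [0.5924 0.1844 0.023 ] 866
shoe [519.3807 204.8271] [62.5193 45.9299] 79.46640014648438 [0.5248 0.2043 0.0669] 347
mid [539.8917 193.0771] [72.8613 53.3246] 55.19110107421875 [0.5369 0.2    0.0369] 415
clip [620.7463 185.45  ] [28.7187 15.7169] 84.92835998535156 [0.6206 0.1856 0.0339] 55
all [573.7436 194.9644] [ 76.7401 162.44  ] 78.3010482788086 2033
```

View pics/crop_t.png

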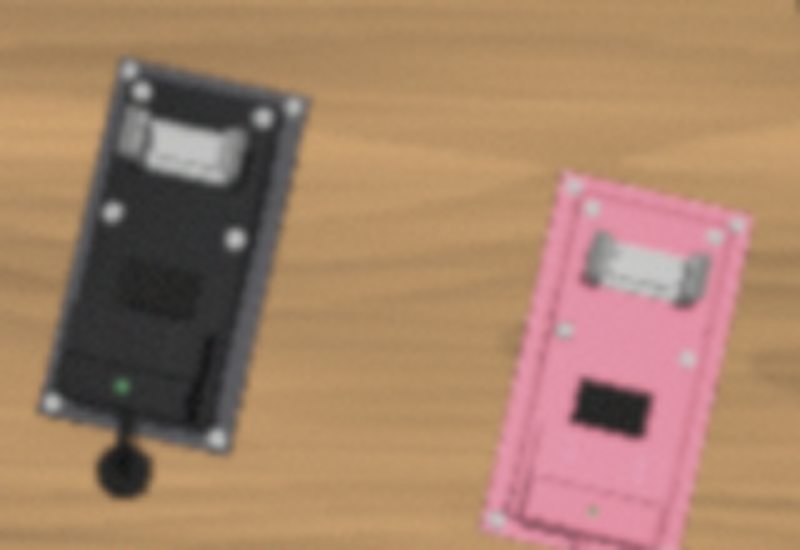

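View pics/crop_s.png

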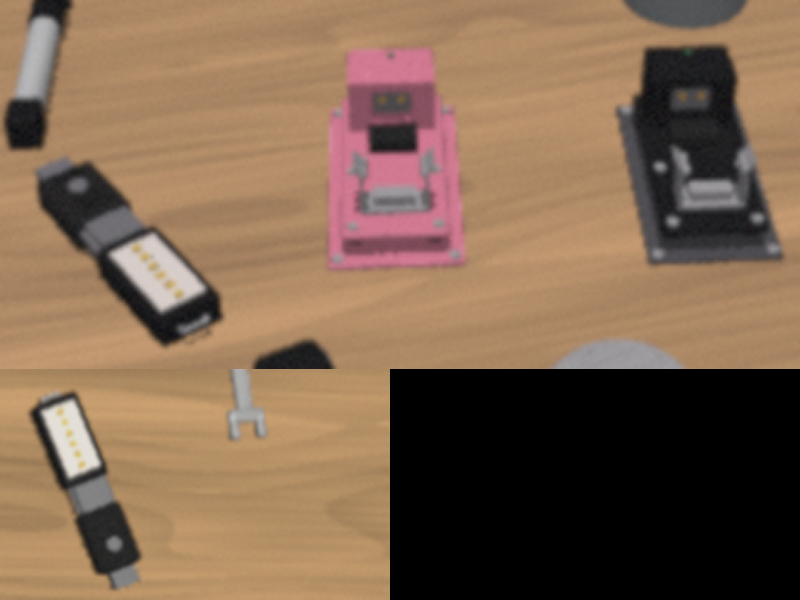

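The crops confirm it: the black cradle (crop 175,250) has its shoe nearest the robot and its clip on the far side, and the pink look-alike stays untouched. The sizes match: base 160x76, shoe top z 68, lamp 205x50 with its top at 26. Averaging the two cameras puts the lamp centre at about (0.546,-0.223) with its foot at yaw 202.5°, and the cradle at (0.574,0.194) with yaw 168.6°. Next I check IK and grasp.

```bash
cat >> h.py <<'E'
from scipy.spatial.transform import Rotation as Ro
LC=np.array([.546,-.2231,.013]); LY=202.5
CR=np.array([.5743,.1939,.016]); CY=168.6
GX,GZ=-.035,.013
FL=np.diag([-1.,1,-1])
FLIP=1
def tool(Rl,c,gx=GX,gz=GZ):
    F=FL if FLIP>0 else FL@np.diag([-1.,-1,1])
    return c+Rl@np.array([gx,0,gz]), Rl@F
def lampR(yaw,a): # a deg head up
    return Ro.from_euler('ZY',[yaw,a],degrees=True).as_matrix()
def pose(xe,ze,a,y=0.,back=0.,gx=GX,gz=GZ):
    """tool pose with foot end at cradle (xe,y,ze) mm, tilt a deg, drawn back mm along own axis"""
    R=lampR(CY,a); f=CR+lampR(CY,0)@np.array([xe,y,ze])/1000
    return tool(R,f-R@np.array([.1+back/1000,0,0]),gx,gz)
E
python3 - <<'E'
import h
from h import *
R=lampR(168.6,25); print("lamp x axis",R[:,0],"should go -x, down")
for fl in(1,-1):
    h.FLIP=fl
    for n,P in dict(gr=tool(lampR(LY,0),LC),pre=pose(44.5,29,25,back=50),ins=pose(44.5,29,25),end=pose(49,26,0)).items():
        print(fl,n,P[0],inverse_kinematics(*P))
E
```

```text
lamp x axis [-0.8884  0.1791 -0.4226] should go -x, down
1 gr [ 0.5783 -0.2097  0.026 ] [-0.0745  0.7005  0.4959  1.8739 -0.5007  0.693  -0.4619]
1 pre [0.6897 0.1706 0.135 ] [-0.8702  0.5984  0.6619  1.8682 -0.3147  0.4145 -1.871 ]
1 ins [0.6452 0.1796 0.1138] [-0.9361  0.5814  0.6699  1.9731 -0.311   0.3374 -1.9107]
1 end [0.6586 0.1769 0.055 ] [-0.697   0.7552  0.5638  1.6964 -0.5132  0.842  -1.6763]
-1 gr [ 0.5783 -0.2097  0.026 ] [ 0.1763  0.6493  0.1413  1.8585 -0.1424  0.6435  2.3668]
-1 pre [0.6897 0.1706 0.135 ] [-0.5293  0.52    0.1792  1.8483  0.3565  0.4372  0.6842]
-1 ins [0.6452 0.1796 0.1138] [-0.5958  0.5011  0.202   1.9541  0.444   0.3717  0.5475]
-1 end [0.6586 0.1769 0.055 ] [-0.3657  0.6863  0.0607  1.6744 -0.0546  0.7825  1.0919]
```

```bash
python3 - <<'E'
from h import *
p,R=tool(lampR(LY,0),LC)
movep(p+[0,0,.12],R); print(sense()["time_s"])
move_l(p,feed=.12); s=sense(); f0=s["wrist_force"]; print(s["time_s"],s["position"]-p,f0)
command_gripper(.0,90); s=sense(); print(s["time_s"],s["finger_gap"],s["gripper_force"],s["wrist_force"]-f0,s["position"]-p)
move_l(p+[0,0,.15],feed=.2); s=sense(); print(s["time_s"],s["finger_gap"],s["wrist_force"]-f0,s["ft_torque"])
for n in("top","scene"):
    im,d=camera(n); np.savez(n+"1.npz",p=im,d=d); cv2.imwrite(f"pics/{n}1.png",im[...,::-1])
s1=np.load("scene1.npz")["p"]; cv2.imwrite("pics/c1.png",cv2.resize(s1[120:330,100:380],(800,600))[...,::-1])
E
```

```text
3.2083
4.3583 [ 0.0005 -0.0004  0.0008] [-0.368  -0.0216  0.1512]
4.8 0.04626843832390118 94.50841784477234 [0.5889 0.1192 5.5479] [ 0.0006 -0.0002  0.0009]
5.7 0.04620300093769619 [ 0.6779  0.2727 -2.5632] [ 0.085  -0.0753 -0.0003]
```

View pics/c1.png

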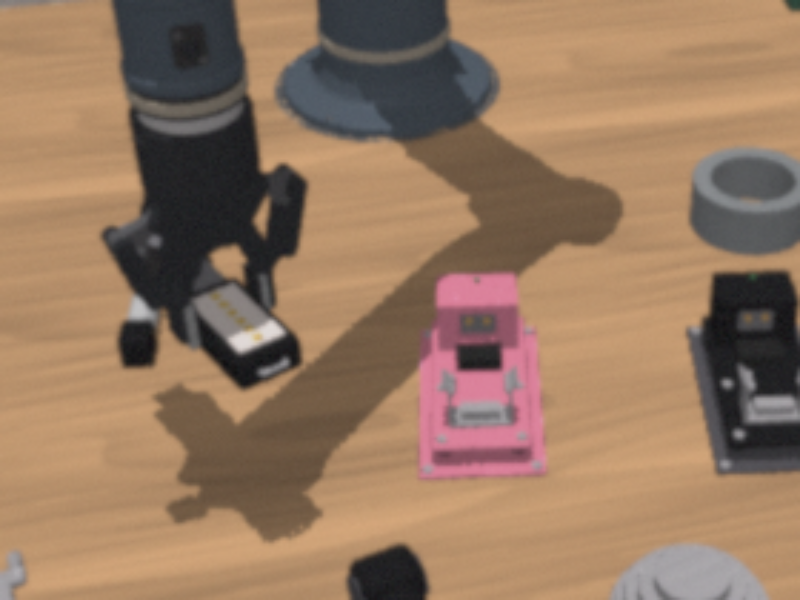

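The scene picture shows the lamp held level by the head, with lens and hook end at about (255,340) in the crop. It's held as planned, so I carry it to the tilted pre-insertion pose and look.

```bash
python3 - <<'E'
from h import *
p,R=pose(44.5,29,25,back=50)
movep(p+[0,0,.09],R); print(sense()["time_s"])
move_l(p,feed=.12); sleep(.3); s=sense(); print(s["time_s"],s["position"]-p,Ro.from_matrix(R.T@s["tcp_rot"]).as_rotvec(True),s["wrist_force"],s["finger_gap"])
sleep(.1);print(sense()["wrist_force"])
for n in("top","scene"):
    im,d=camera(n); np.savez(n+"2.npz",p=im,d=d)
W=cloud("top",np.load("top2.npz")["d"]); 
C=(W-CR)@lampR(CY,0)*1000   # cradle frame, mm
np.save("C2.npy",C)
a=np.load("top2.npz")["p"][170:290,200:320]; b=np.load("scene2.npz")["p"][170:290,300:420]
cv2.imwrite("pics/c2.png",np.hstack([cv2.resize(x,(400,400),interpolation=cv2.INTER_CUBIC) for x in(a,b)])[...,::-1])
E
```

```text
7.2833
8.4833 [0.0002 0.0001 0.0005] [0.0278 0.0383 0.0032] [-1.0004  0.231  -3.143 ] 0.046284647574009075
[-0.5969  0.1664 -3.0412]
```

View pics/c2.png

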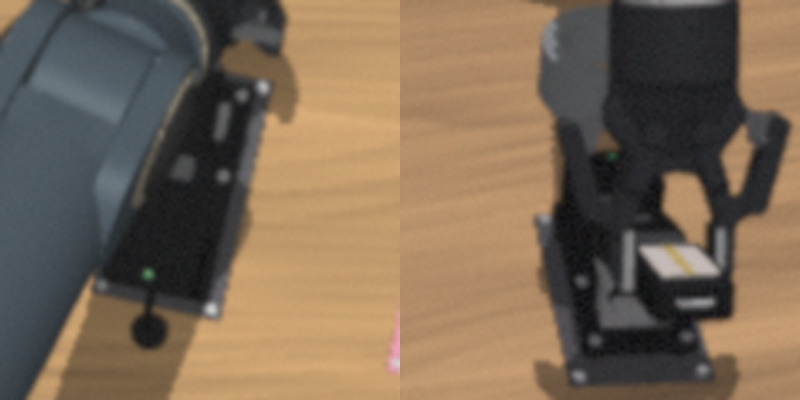

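The top view is mostly blocked by the arm. In the scene view the lamp is above the clip with its lens at (680,258) in the crop. I'll check lateral alignment numerically.

```bash
python3 - <<'E'
from h import *
f=np.load("scene2.npz"); W=cloud("scene",f["d"]); p=f["p"].astype(int)
C=(W-CR)@lampR(CY,0)*1000
m=np.zeros(C.shape[:2],bool); m[235:275,365:405]=1
l=m&(p.min(-1)>130)&(C[...,2]>60); q=C[l]; print("lens",l.sum(),np.nanmean(q,0),np.nanmin(q,0),np.nanmax(q,0))
A=np.c_[q[:,:2],np.ones(len(q))]; k=np.linalg.lstsq(A,q[:,2],rcond=None)[0]; print("tilt",np.degrees(np.arctan(k[:2])))
h=m&(C[...,2]>50)&(C[...,0]<-85); q=C[h]; print("head y,x,z range",np.nanpercentile(q,[2,98],axis=0))
# expected head end top corner & lens
R=Ro.from_euler('Y',25,degrees=True).as_matrix()
fe=np.array([44.5,0,29])-R@[50,0,0]
for n,v in dict(headend=[-200,0,13],lens=[-155,0,13]).items(): print(n,fe+R@v)
E
```

```text
lens 132 [-139.9549    0.252   128.2043] [-186.9659  -16.7072  112.6578] [-107.4799   26.881   141.853 ]
tilt [-22.2662  -0.4039]
head y,x,z range [[-185.6553  -35.3596  104.737 ]
 [ -93.2658   31.9609  143.2505]]
headend [-176.5829    0.      146.4366]
lens [-135.7991    0.      127.4187]
```

Lens lateral offset is 0.25 mm and the tilt is right. Now sliding in along the lamp's axis, by feel.

```bash
cat >> h.py <<'E'
RC=lampR(CY,0)
def force(f0=0,n=4):
    F=[]
    for _ in range(n): F.append(sense()["wrist_force"]); sleep(.02)
    return RC.T@np.mean(F,0)-f0
E
python3 - <<'E'
from h import *
f0=force(n=8); np.save("f0.npy",f0)
print("hit",move_l(pose(44.5,29,25,back=12)[0],feed=.08,until_force=6)); 
sleep(.15); print(sense()["time_s"],force(f0))
b=12
while b>-4:
    b-=1; move_l(pose(44.5,29,25,back=b)[0],feed=.02); f=force(f0); print(b,round(sense()["time_s"],2),f)
    if -f[0]>5.3 or abs(f[2])>5 or abs(f[1])>4: break
E
```

```text
hit False
9.5917 [-0.0879 -0.1813  0.1344]
11 9.97 [-0.058   0.0763  0.2726]
10 10.29 [-0.16  -0.126  0.269]
9 10.61 [-0.1032  0.0336 -0.1273]
8 10.93 [ 0.0601 -0.2763  0.1385]
7 11.24 [ 0.2153  0.0937 -0.413 ]
6 11.56 [ 0.028  -0.422   0.0237]
5 11.88 [-0.3282 -0.2723  0.0813]
4 12.19 [-1.033  -0.0191 -0.1143]
3 12.51 [-2.5047 -0.3132  0.1704]
2 12.82 [-2.7137  0.3026  0.8543]
1 13.14 [-3.2392 -0.1993  0.325 ]
0 13.46 [-3.6111  0.0842  0.4934]
-1 13.78 [-4.1085  0.0059  0.5785]
-2 14.09 [-4.4647 -0.5854  1.0378]
-3 14.41 [-5.1298 -0.1221  0.8914]
-4 14.72 [-5.2227 -0.3119  1.8651]
```

The plate contact was felt from b≈4.8 and it's now held back about 5.5 mm at 5.2 N. Swinging down under feedback.

```bash
python3 - <<'E'
from h import *
f0=np.load("f0.npy"); adj=0.
for a in (22.5,20,18,16,14,12,10,8,7,6,5):
    k=(25-a)/25; s=np.sin(np.radians(a))
    d=5.5+1.5*min(1,(25-a)/10); xe=42+d-7*s+3.6+.4*k+adj; ze=27.3+4.7*k
    move_l(*pose(xe,ze,a),feed=.04); f=force(f0); t=sense()
    print(a,round(xe,1),round(ze,1),round(t["time_s"],2),f,t["ft_torque"])
    if -f[0]<5.3: adj+=.5
    if -f[0]>7.6: adj-=.5
    if f[2]>9 or abs(f[1])>6 or -f[0]>12: break
np.save("st.npy",[a,xe,ze,adj])
im,d=camera("scene"); b=im[170:290,300:420]
cv2.imwrite("pics/c3.png",cv2.resize(b,(600,600),interpolation=cv2.INTER_CUBIC)[...,::-1])
E
```

```text
22.5 48.8 27.8 15.07 [-5.4416 -0.0918  0.685 ] [-0.1388 -0.7997  0.0064]
20 49.5 28.2 15.43 [-5.6178 -0.3584 -0.38  ] [-0.1334 -0.9224  0.0101]
18 50.1 28.6 15.75 [-6.024  -0.1612 -0.8154] [-0.1641 -1.0549  0.0328]
16 50.7 29.0 16.07 [-6.255  -0.4445 -1.1463] [-0.1491 -1.1379 -0.0187]
14 51.1 29.4 16.4 [-5.9884 -0.5753 -1.3452] [-0.1342 -1.1676 -0.0192]
12 51.4 29.7 16.73 [-6.3221 -0.6247  0.1165] [-0.1565 -1.2049 -0.0118]
10 51.6 30.1 17.05 [-5.7986 -1.0336  0.551 ] [-0.0461 -1.2359 -0.0675]
8 51.9 30.5 17.38 [-6.0747 -0.9681  0.7821] [-0.0587 -1.2148 -0.1046]
7 52.0 30.7 17.69 [-6.129  -1.6221  0.9151] [-0.0636 -1.33    0.0335]
6 52.2 30.9 18.01 [-6.2903 -1.4687  1.3457] [ 0.0548 -1.3186  0.0681]
5 52.3 31.1 18.32 [-5.4923 -1.5296  3.9417] [ 0.0542 -1.1146  0.0293]
```

View pics/c3.png

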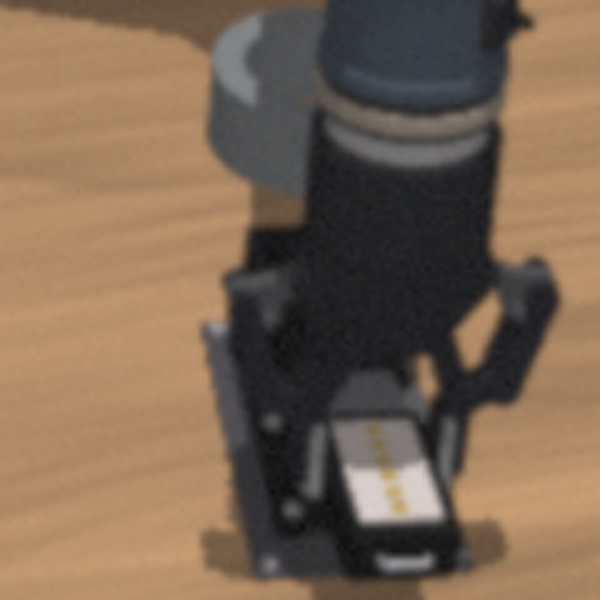

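In the picture the lamp lies near level over the clip, lens at (390,470). The side force of -1.5 N suggests it's slightly off in y, so I shift by -0.6 mm and press down, following the sink.

```bash
python3 - <<'E'
from h import *
f0=np.load("f0.npy"); a,xe,ze,adj=np.load("st.npy"); y=-.6
sink=0.;fmax=0.;low=0.;f=force(f0)
for i in range(24):
    a=max(0,a-.6)
    sink=max(sink,min(f[2]/3,6)) if a>0 else sink+.7
    k=(25-a)/25; xe=49-7*np.sin(np.radians(a))+3.6+.4*k+adj; ze=27.3+4.7*k-sink
    move_l(*pose(xe,ze,a,y),feed=.02); f=force(f0); t=sense()
    print(round(a,1),round(xe,1),round(ze,1),round(t["time_s"],2),f,t["ft_torque"][1].round(2),round(t["finger_gap"],4))
    fmax=max(fmax,f[2])
    if f[2]<fmax-6 and fmax>8: print("snap"); break
    if f[2]>32 or abs(f[1])>8: break
    if -f[0]<5: adj+=.4
    if -f[0]>8: adj-=.4
np.save("st.npy",[a,xe,ze,adj])
E
```

```text
4.4 52.4 30.1 18.78 [-4.8612 -0.598   6.0985] -1.07 0.0466
3.8 52.9 29.3 19.11 [-5.5524 -0.8242  8.5066] -1.04 0.0463
3.2 53.0 28.6 19.43 [-4.9237 -0.5033 10.4865] -0.87 0.0463
2.6 53.4 28.0 19.75 [-5.1201 -0.2387 11.6728] -0.91 0.0462
2.0 53.5 27.7 20.07 [-4.8354 -0.1464 13.4318] -0.81 0.0464
1.4 54.0 27.3 20.38 [-5.0787 -0.6099 14.475 ] -0.76 0.0465
0.8 54.1 27.0 20.7 [-7.8221 -0.9132  8.4751] -0.9 0.0464
0.2 54.2 27.1 21.02 [-6.8814 -0.7364  9.9683] -1.11 0.0463
0 54.2 26.5 21.33 [-6.6761 -0.7943 12.0632] -1.07 0.0463
0 54.2 25.8 21.65 [-6.7082 -0.2035 13.4565] -1.03 0.0462
0 54.2 25.1 21.97 [-5.9454 -0.8335 14.2859] -0.95 0.0464
0 54.2 24.4 22.28 [-5.1165 -0.4113 15.9694] -0.87 0.0463
0 54.2 23.7 22.6 [-5.3744 -0.1197 17.1449] -0.76 0.0469
0 54.2 23.0 22.92 [-4.8884  0.0089 18.1385] -0.62 0.0461
0 54.6 22.3 23.23 [-4.9399 -0.3196 19.7609] -0.69 0.0462
0 55.0 21.6 23.55 [-5.5104 -0.514  20.3867] -0.67 0.0463
0 55.0 20.9 23.87 [-5.0584 -0.3201 22.0214] -0.61 0.0467
0 55.0 20.2 24.18 [-5.207  -0.2207 23.1946] -0.47 0.0462
0 55.0 19.5 24.5 [-4.3908  0.0191 23.9271] -0.37 0.0463
0 55.4 18.8 24.82 [-5.215  -0.3668 25.0597] -0.42 0.0462
0 55.4 18.1 25.13 [-4.8857 -0.0295 26.1486] -0.29 0.0461
0 55.8 17.4 25.45 [-4.8269 -0.4237 27.3732] -0.31 0.046
0 56.2 16.7 25.77 [-5.1319 -0.1017 28.7935] -0.27 0.0461
0 56.2 16.0 26.08 [-4.6379 -0.6878 30.1201] -0.19 0.0461
```

A clear snap came at a≈0.8° (14.5 to 8.5 N, just under my detection threshold). After that it was solid pressing. Easing off until the force is near zero, then looking.

```bash
python3 - <<'E'
from h import *
f0=np.load("f0.npy"); a,xe,ze,adj=np.load("st.npy"); y=-.6
while ze<34:
    ze+=1.5; xe=max(53.,xe-.4)
    move_l(*pose(xe,ze,0,y),feed=.03); f=force(f0); t=sense(); print(round(ze,1),round(xe,1),round(t["time_s"],2),f,t["ft_torque"])
    if f[2]<2.5: break
np.save("st.npy",[a,xe,ze,adj])
s=t; print(pose(xe,ze,0,y)[0]-s["position"],Ro.from_matrix(pose(xe,ze,0,y)[1].T@s["tcp_rot"]).as_rotvec(True))
im,d=camera("scene"); W=cloud("scene",d); C=(W-CR)@RC*1000; p=im.astype(int)
m=np.zeros(C.shape[:2],bool); m[230:300,350:420]=1
q=C[m&(p.min(-1)>130)&(C[...,2]>30)&(C[...,2]<60)&(abs(C[...,1])<24)&(C[...,0]<-70)]
k=np.linalg.lstsq(np.c_[q[:,:2],np.ones(len(q))],q[:,2],rcond=None)[0]
print(len(q),"lens mean",q.mean(0),"tilt",np.degrees(np.arctan(k[:2])),"z span",np.percentile(q[:,2],[5,95]))
E
```

```text
17.5 55.8 26.4 [-5.1168  0.1863 27.3838] [-0.1819 -0.2683  0.0186]
19.0 55.4 26.72 [-5.5272 -1.1096 25.0529] [-0.1489 -0.4128  0.0529]
20.5 55.0 27.03 [-5.6808 -0.0617 22.4396] [-0.1323 -0.5171 -0.024 ]
22.0 54.6 27.35 [-5.5044 -0.907  20.0405] [-0.1501 -0.5414 -0.0146]
23.5 54.2 27.67 [-5.9967 -0.3664 17.0451] [-0.1228 -0.7157  0.0033]
25.0 53.8 27.98 [-5.9288 -0.6782 15.5885] [-0.1274 -0.6854  0.0069]
26.5 53.4 28.3 [-5.3008 -0.7925 11.9635] [-0.1133 -0.7953 -0.0216]
28.0 53.0 28.62 [-6.2408 -0.6172  9.7639] [-0.112  -0.9102  0.0111]
29.5 53.0 28.93 [-6.0986 -0.9912  7.2547] [-0.1239 -1.2249  0.0513]
31.0 53.0 29.25 [-6.967  -1.0204  4.5397] [-0.1283 -1.3368  0.0213]
32.5 53.0 29.57 [-6.9501 -1.2051  2.2218] [-0.1893 -1.4323 -0.0539]
[-0.0008 -0.0001  0.    ] [0.0203 0.0852 0.0167]
157 lens mean [-124.311    -1.2463   44.2664] tilt [2.9885 1.8674] z span [41.725  46.6081]
```

Level and home by feel: the force goes linearly to zero at about seat height. Easing off x, then releasing and checking.

```bash
python3 - <<'E'
from h import *
f0=np.load("f0.npy"); a,xe,ze,adj=np.load("st.npy"); y=-.6
move_l(*pose(xe-2,ze+.7,0,y),feed=.03); print(force(f0))
command_gripper(.085); p=sense()["position"]; print(sense()["time_s"],force())
print(move_l(p+[0,0,.12],feed=.15,until_force=8))
q,R=tool(lampR(LY,0),LC); movep(q+[0,0,.2],R); print(sense()["time_s"])
for n in("top","scene"):
    im,d=camera(n); np.savez(n+"4.npz",p=im,d=d)
    W=cloud(n,d); C=(W-CR)@RC*1000; pp=im.astype(int)
    m=(pp.min(-1)>130)&(C[...,2]>30)&(C[...,2]<60)&(abs(C[...,1])<24)&(C[...,0]<-65)&(C[...,0]>-170)
    l=C[m]; k=np.linalg.lstsq(np.c_[l[:,:2],np.ones(len(l))],l[:,2],rcond=None)[0]
    print(n,len(l),"lens",*rect(l),np.median(l[:,2]),"tilt",np.degrees(np.arctan(k[:2])))
    lm=(C[...,2]>37)&(C[...,2]<60)&(abs(C[...,1])<30)&(C[...,0]<30)&(C[...,0]>-180); l=C[lm]
    for lo,hi in((-150,-115),(-115,-75),(-30,0),(0,25)):
        w=l[(l[:,0]>lo)&(l[:,0]<hi)&(abs(l[:,1])<16)]; print("  z at",lo,hi,np.median(w[:,2]) if len(w) else None)
    print("  x span",np.percentile(l[:,0],[.5,99.5]))
a=np.load("top4.npz")["p"][150:290,190:330]; b=np.load("scene4.npz")["p"][190:310,310:430]
cv2.imwrite("pics/c4.png",np.hstack([cv2.resize(x,(400,400),interpolation=cv2.INTER_CUBIC) for x in(a,b)])[...,::-1])
E
```

```text
[-5.9724 -0.7229  1.1554]
30.4 [ 0.2566 -0.3423 -0.3136]
False
32.8917
top 480 lens [-114018.5938    -734.0215] [84541.0312 36481.6836] 0.8718546628952026 45.47175951176098 tilt [0.8944 2.0148]
  z at -150 -115 45.493508871708336
  z at -115 -75 45.55033936310083
  z at -30 0 44.84919334764759
  z at 0 25 45.08348359198989
  x span [-150.3905   28.8116]
scene 372 lens [-115057.6016   -1872.7832] [83591.4609 35409.2891] 0.7657128572463989 44.00226734824231 tilt [0.1414 0.0498]
  z at -150 -115 43.74729202777129
  z at -115 -75 44.03864353385757
  z at -30 0 43.166916931096765
  z at 0 25 43.54403050054918
  x span [-153.6221   26.03  ]
```

View pics/c4.png

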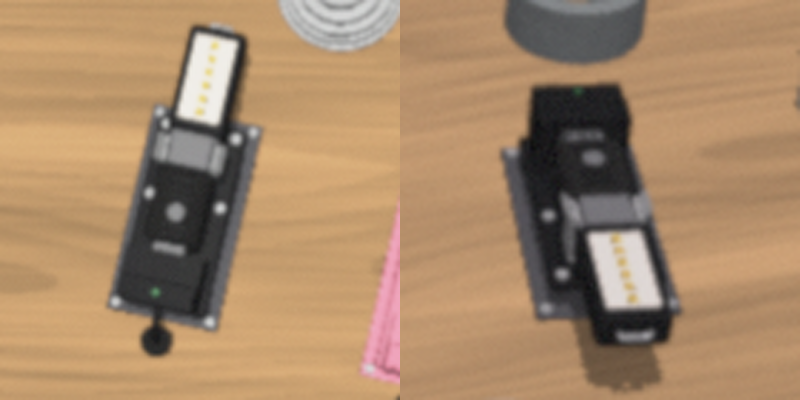

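The pictures show the lamp lying in the clip, lens up (lens at (210,75) on the left, (625,270) on the right). Its top is level at z≈45 mm from head to handle and the jaws sit around the waist, so I'm handing it in.

```bash
python3 -c "
from rig import *
print(finish_job())"
```

```text
the job is handed in; nothing more can be done
None
```

The lamp is back in the black cradle, lens up: the clip snapped over its waist, it lies level with its top at about 45 mm, the gripper has let go, and I handed the job in at about 33 s. After the snap I kept pressing, up to about 30 N (more than the 16 N needed), because my snap check just missed the force drop.

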